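Slide a filter disc along its holder until it drops into the pocket

TASK

Load the amber filter disc: pick it up from the grey pad, lay it flat in the wide loading bay of the aluminium filter holder, and from there slide it along the channel, always resting on the dark bar and never lifted or carried over the channel, until it drops fully home into the round pocket. The pocket bar may be clamped at any position, so find the pocket by feel and push gently (the filter is glass: keep it under about 15 N); finally let go and leave the vial, the petri dish and the timer where they are.

Things in the scene. Friction and masses are not known exactly. Their poses are not given: they have to be found in the camera images.
- filter_disc: Round filter: aluminium ring with amber glass, 40 mm diameter, 10 mm thick, about 35 g (varies), loose. Origin: centre of its underside; z up through the disc, its yaw means nothing. It starts flat on a grey square pad, 70 x 70 x 4 mm, fixed to the worktop.
- holder: Aluminium filter holder, fixed, 220 mm long (x -120 to +100 mm), 86 wide. Origin: on the worktop, under the centre line; z up; +x is the sliding direction, from bay to pocket. A dark steel bar, 56 mm wide, runs through it along x; the disc slides on the bar's level top, z = 14 mm. Rails 6 mm high (to z = 20 mm) flank the way. The bar's ends stick out up to 70 mm at either end, 14 mm high.
- bay (a point): Middle of the loading bay, on the bar's top (z = 14 mm above the worktop). The bay reaches 20 mm either way along the holder's x and is 62 mm wide between its rails; beyond it, towards +x, the rails narrow over 40 mm to the channel. The end behind it is open. Axes as the holder's.
- channel_start (a point): Start of the straight channel, on its centre line and on the bar's top (holder x = -40 mm). From here to the end the rails are 42 mm apart: 1 mm of play on each side of the disc. Gripper fingers fit in only before and behind the disc, along the holder's x. Sliding the disc takes under 1 N. Axes as the holder's.
- channel_end (a point): Open far end of the channel, on the bar's top (holder x = +100 mm). The pocket in the bar is on the centre line, 43 mm wide, 3 mm deep, with a flat floor (11 mm over the worktop); its centre is 30 to 100 mm before this point, at a place that is not measured; the clamped bar does not yield. A disc that has dropped in stands 7 mm above the bar and stops dead against the pocket's wall.
- vial: Small screw vial, bystander, standing, 22 mm diameter, 50 mm high; origin centre of its underside. Leave alone.
- dish: Petri dish, bystander, 60 mm diameter, 15 mm high; origin centre of its underside. Leave alone.
- countdown_timer: White countdown timer, bystander, 64 x 58 x 19 mm; origin centre of its underside. Leave alone.
Not all that is in view belongs to the job. Of the things that look like the filter_disc, the smaller one is meant.

How it is judged:
By the outcome, as a careful person would: the job done as asked, in the order asked, and still so for the second after the job is handed in, with the robot touching nothing.
It also fails if it takes over 48 s, if anything falls off the work surface, if the arm or the gripper's body presses on something with over 40 N, if the wrist force passes 120 N, or if a joint passes its speed limit or range.

ROBOT

A 6-joint arm with a two-finger parallel gripper is mounted at the origin on a cart in front of the work surface, level with it; the furniture and walls round the work are solid. World frame = base frame: x ahead of the robot, y to its left, z up, the work surface at z = 0. Lengths are in m, angles in rad, forces in N, time in s.
With the tool pointing down it reaches from about 0.375 to 0.925 m from the base axis. Payload 5.7 kg.
Tool frame: the origin (TCP) lies midway between the tips of the shut fingers; the grasp point (between the pads) lies 19 mm behind it; z points along the fingers, y is the line along which they close (so a half turn about z gives the same grasp; the last joint's range is limited). The gripper opens to 88 mm and grips with 3 to 60 N. Pads are 20 mm wide; open, the fingers measure 115 mm over their backs; the gripper's body (75 mm by 178 mm) begins 61 mm behind the grasp point.
Start: joints at [1.015, 0.359, 1.51, -0, 1.272, -0.115], TCP at [0.256, 0.543, 0.223] pointing down, gripper open.
Joint ranges: [-2.97, 2.97], [-1.01, 2.36], [0.21, 2.38], [-0.96, 4.11], [0.2, 2.71], [-2.98, 2.98]. Speed limits (rad/s): [2.39, 2.39, 3.14, 3.14, 3.14, 3.14].

INTERFACE

Orientations are given as a unit quaternion [w, x, y, z].
In Python, from workcell import status, imaging, arm gives the robot as it stands.
- The arm moves only by the tool move_arm, never from a script. Its arguments are lists of equal length, an entry for each row: "xyz": the shift along the tool's x, y, z in mm, a list of three; "turn": the turn, a rotation vector about the tool's x, y, z in degrees, a list of three; "fingers": the opening, from 0 (shut) to 1 (fully open). A call has 1 to 5 rows; each row shifts and turns the commanded pose from where the row before left it, along the tool's axes as they then stand; what a row does not reach is not made up. A row lasts 1/8 s, in which the tool goes at most 62.5 mm and 10.7 degrees, less where a joint would pass 70% of its speed; a pose out of reach is approached as far as the arm can. A call is refused whole if a number of a shift passes 62.5 or a number of a turn 10.7, either way. A call with a gripper value outside its range is refused whole. The fingers move at their own pace and stop on an object; "force" is the grip in N (left out, the last holds). Time passes only in rows, so rows that do not move let the fingers close. It gives the time, the measured TCP pose, the force, the opening and the grip force at its end, in the units of the state.
- status.get_obs(): the state, without advancing time (a new reading comes with each control period).
- imaging.grab_frame(name): name is "side" or "top"; returns the picture (400x640x3 uint8, red, green, blue); there is no depth.
- imaging.camera_model(name): a dict with "fx", "fy", "cx", "cy" (pixels), "D" ([k1, k2, p1, p2, k3] as OpenCV has them; the pictures are not rectified), "eye" and "orientation" of the camera in the world. Camera axes: x right, y up, looking along -z (the intrinsics and any distortion apply to the point x, -y, -z); pixel columns grow to the right and rows downward; lengths in m; the calibration is good to about 2 mm. A picture is of the moment at which its call begins. camera_model takes no time and is no camera call.
- arm.finish_job(): hands the job in; it is judged then, once.
The state is a dict: "clock": time; "joints": joint angles; "dq": joint speeds; "effort": joint torques, N m; "ee_pos": TCP position; "tcp_rot": TCP orientation; "wrist_force": force on the tool from outside, world axes, zero at the start; "moment": the same for the moment, N m; "opening": finger opening in m; "grip_force": force on a finger pad.
Only numpy, scipy, OpenCV 4.12 (cv2) and the standard library are available. Lean on these libraries where they do the work, as an engineer would, in place of code of your own. Each camera call takes 0.05 s, during which the arm holds its last target. There are 200 camera calls.

## Working session

There is one attempt and no reset: what is moved stays moved. The work goes in short steps, Python scripts to look and compute and a tool call to move; the robot and the scene stay as the last step left them, time stands still between calls to the robot, and variables do not carry over. Pictures are saved under pics/ and viewed, at most 13 in all, crops included, and the job is handed in when it is done.

Besides the shell and the picture viewer there is one more tool, called after "Request:" as name(argument=value, ...) on one line, values as JSON. move_arm: Moves the arm, as the interface text tells. Its arguments: {"type":"object","properties":{"xyz":{"type":"array","items":{"type":"array","items":{"type":"number"}}},"turn":{"type":"array","items":{"type":"array","items":{"type":"number"}}},"fingers":{"type":"array","items":{"type":"number"}},"force":{"type":"number"}},"required":["xyz","turn","fingers"]}

```bash
ls; mkdir -p pics
python3 - <<'E'
from workcell import status, imaging
import cv2
for n in ("side","top"):
    im=imaging.grab_frame(n); cv2.imwrite(f"pics/{n}0.png",im[:,:,::-1]); print(n,imaging.camera_model(n))
print(status.get_obs())
E
```

```text
pics
side {'fx': 433.58163315893125, 'fy': 433.58163315893125, 'cx': 321.55040723976754, 'cy': 202.27763887551617, 'D': array([-0.05767266,  0.        ,  0.        ,  0.        ,  0.        ]), 'eye': array([0.49834034, 0.92689098, 0.5348912 ]), 'orientation': array([-0.06311983, -0.03683927,  0.47819557,  0.87520726])}
top {'fx': 519.2528728993539, 'fy': 519.2528728993539, 'cx': 324.33273191426014, 'cy': 195.21969147513602, 'D': array([-0.00937882,  0.        ,  0.        ,  0.        ,  0.        ]), 'eye': array([0.33042874, 0.15714903, 1.38843519]), 'orientation': array([-0.6958788 , -0.07358262,  0.07447576,  0.71048691])}
{'clock': 0.1, 'joints': array([ 1.01489526e+00,  3.59439004e-01,  1.51130958e+00, -1.45434563e-05,
        1.27247901e+00, -1.15105503e-01]), 'dq': array([-0.00051931, -0.00337984, -0.00191894,  0.00032876, -0.00164108,
       -0.00027123]), 'effort': array([-5.18050347e-04, -5.16352773e+01, -2.71406829e+01,  6.77579362e-02,
        2.75402970e-02, -1.93416082e-05]), 'ee_pos': array([0.25568659, 0.54211962, 0.22189562]), 'tcp_rot': array([-2.62585096e-04,  2.18615638e-01,  9.75810706e-01, -7.74176771e-04]), 'wrist_force': array([-0.06867135, -0.60761086,  0.36063828]), 'moment': array([-0.05929333,  0.02949578, -0.033338  ]), 'grip_force': 0.0, 'opening': 0.087798781227064}
```

View pics/side0.png

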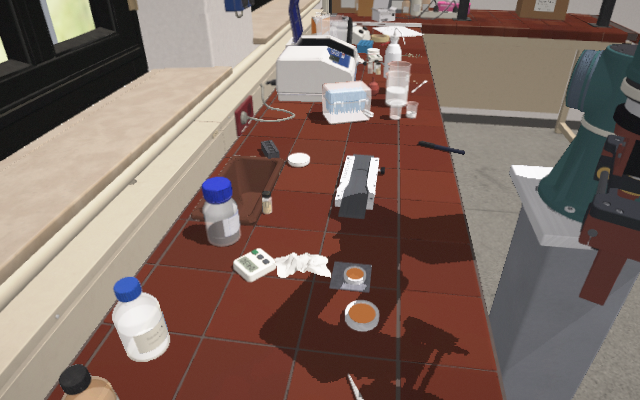

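View pics/top0.png

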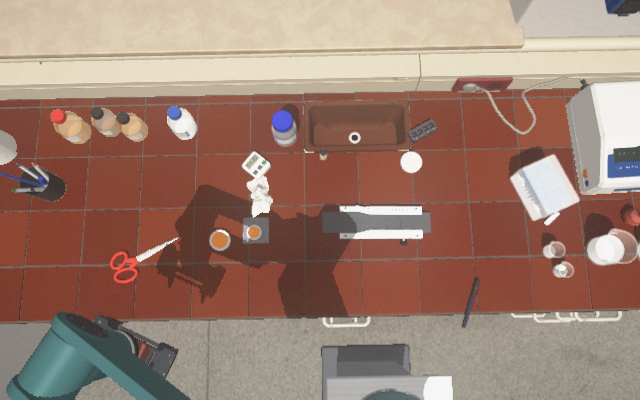

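The side view shows the disc on the pad at about (355,274), with a larger decoy at (362,316). In the top view the disc is at (254,232) and the holder spans about (322–430, 222). I'll zoom in and measure.

```bash
cat > h.py <<'E'
import numpy as np, cv2
from scipy.spatial.transform import Rotation as R
from workcell import status, imaging
def rot(q): return R.from_quat([q[1],q[2],q[3],q[0]])
def ray(n,uv):
    c=imaging.camera_model(n); K=np.array([[c['fx'],0,c['cx']],[0,c['fy'],c['cy']],[0,0,1]])
    p=cv2.undistortPoints(np.array(uv,float).reshape(-1,1,2),K,c['D']).reshape(-1,2)
    d=np.c_[p[:,0],-p[:,1],-np.ones(len(p))]
    return c['eye'],rot(c['orientation']).apply(d)
def onplane(n,uv,z):
    e,d=ray(n,uv); return e+d*((z-e[2])/d[:,2])[:,None]
def tri(a,b):
    e1,d1=ray('side',a); e2,d2=ray('top',b); d1,d2=d1[0],d2[0]
    s=np.linalg.lstsq(np.c_[d1,-d2],e2-e1,rcond=None)[0]
    p,q=e1+s[0]*d1,e2+s[1]*d2; return (p+q)/2,np.linalg.norm(p-q)
def amber(n,im,box):
    x0,y0,x1,y1=box; c=im[y0:y1,x0:x1]; h=cv2.cvtColor(c,cv2.COLOR_RGB2HSV)
    m=((h[...,0]>7)&(h[...,0]<22)&(h[...,1]>140)&(h[...,2]>110)).astype(np.uint8)
    k,l,s,ce=cv2.connectedComponentsWithStats(m); 
    return [(ce[i]+[x0,y0],s[i,4]) for i in range(1,k) if s[i,4]>15]
E
python3 - <<'E'
from h import *
s=cv2.imread('pics/side0.png');t=cv2.imread('pics/top0.png')
a=cv2.resize(s[140:300,310:400],None,fx=4,fy=4,interpolation=2)[:600]
b=cv2.resize(t[190:255,230:440],None,fx=3.8,fy=3.8,interpolation=2)
cv2.imwrite('pics/s1.png',cv2.resize(s[145:290,320:400],None,fx=4,fy=4,interpolation=2));cv2.imwrite('pics/t1.png',b)
S=amber('side',s[:,:,::-1].copy(),(320,250,400,340));T=amber('top',t[:,:,::-1].copy(),(200,215,280,255));print(S,T)
for p,_ in S:
  for q,_ in T: print(tri(p,q))
E
```

```text
[(array([354.45588235, 273.10294118]), np.int32(136)), (array([361.67519182, 313.02046036]), np.int32(391))] [(array([253.55294118, 231.63529412]), np.int32(85)), (array([219.20786517, 239.66853933]), np.int32(178))]
(array([0.52755904, 0.34348255, 0.01173057]), np.float64(0.0008584553503727146))
(array([0.51156883, 0.42085788, 0.07905925]), np.float64(0.023762104328400018))
(array([ 0.52437438,  0.35607316, -0.07032814]), np.float64(0.03068212194484239))
(array([0.50813172, 0.43513876, 0.0102903 ]), np.float64(0.0007218250830449108))
```

View pics/s1.png

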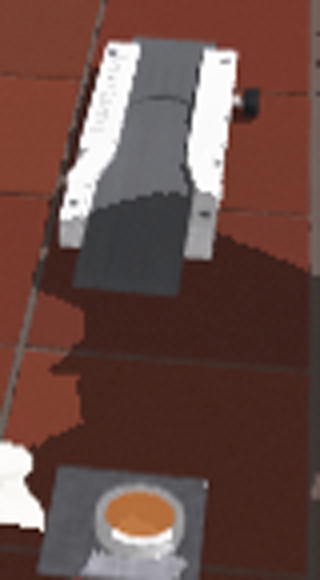

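View pics/t1.png

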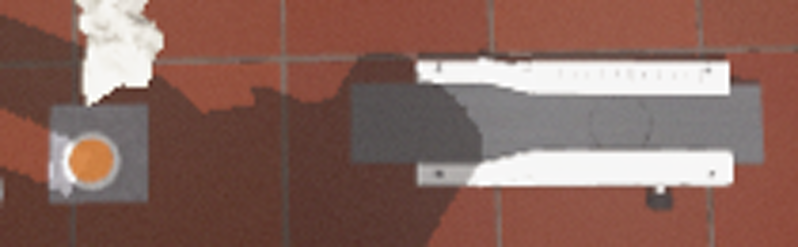

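The zoomed views show the bay at the disc-facing (left) end, the tapered rails, and a faint pocket circle at about (393,222) in the top picture. Next I'll fit the rail edges.

Run:
```python
from h import *
t=cv2.imread('pics/top0.png').astype(float); g=t.min(2)   # blue/green channel: white bright
def cross(p,lvl,rng,last=False):
    r=[i for i in rng if (p[i]-lvl)*(p[i+1]-lvl)<0]
    i=r[-1 if last else 0]; return i+(lvl-p[i])/(p[i+1]-p[i])
cols=range(374,419,2)
U=[];L=[];UO=[]
for c in cols:
    p=g[:,c]
    U.append((c,cross(p,(g[210,c]+g[222,c])/2,range(210,221))))
    L.append((c,cross(p,(g[233,c]+g[222,c])/2,range(224,233))))
    UO.append((c,cross(p,(g[210,c]+g[200,c])/2,range(200,210))))
def line(P,z):
    q=onplane('top',P,z)[:,:2]; vx,vy,x,y=cv2.fitLine(q.astype(np.float32),cv2.DIST_HUBER,0,.01,.01).ravel()
    if vy>0: vx,vy=-vx,-vy
    return np.array([vx,vy]),np.array([x,y])
res={}
for n,P,z in(('U',U,.014),('L',L,.020),('UO',UO,.020)):
    res[n]=line(P,z); print(n,res[n][0],np.degrees(np.arctan2(*res[n][0][::-1])),res[n][1])
d=res['U'][0]+res['L'][0]+res['UO'][0]; d/=np.linalg.norm(d); nn=np.array([-d[1],d[0]])
print('yaw',np.degrees(np.arctan2(d[1],d[0])),'offsets',{k:v[1]@nn for k,v in res.items()})
# ends
for r in (207,210,211,234,236):
    p=g[r]; a=cross(p,(p[352 if r>230 else 344]+p[330])/2,range(333,349)) if r<230 else np.nan
    b=cross(p,(p[415]+p[430 ])/2,range(415,430))
    print(r,a,b, onplane('top',[(a,r),(b,r)],.02)@np.r_[d,0])
# shaded left end of lower rail
print(g[236,334:360].astype(int)); print(g[222,316:330].astype(int),g[222,424:440].astype(int))
# pocket seam: profile along channel centre
print(g[220:225,376:416].mean(0).astype(int))
for c in(383,393.2,402): print(onplane('top',[(c,222)],.014)@np.r_[d,0])
# side corners: rail top far & near, by eye (crop/4+offset)
for n,uv in(('far L',(115,43)),('far R',(236,51)),('near R',(214,205)),('near L',(62,220))):
    q=onplane('side',[(320+uv[0]/4,145+uv[1]/4)],.02)[0,:2]; print(n,q,q@d,q@nn)
```

```text
U [-0.02332388 -0.99972796] -91.33648 [ 0.56605    -0.04380111]
L [-0.01808552 -0.99983644] -91.03628 [ 0.5250753  -0.04092599]
UO [-0.02602124 -0.9996614 ] -91.49107 [ 0.5891086  -0.03875785]
yaw -91.28795 offsets {'U': np.float32(0.5668915), 'L': np.float32(0.5258625), 'UO': np.float32(0.58983094)}
207 338.91752577319585 421.5287356321839 [-0.12713506  0.09442951]
210 339.53225806451616 421.4781420765027 [-0.12552169  0.0939906 ]
211 339.8560606060606 421.5 [-0.12466648  0.0939483 ]
234 nan 422.49715909090907 [       nan 0.09430206]
236 nan 422.5028571428571 [       nan 0.09411811]
[ 53  53  54  55  56  93 176 172 169 166 152 122 139 171 171 170 170 169
 171 181 224 245 246 246 246 246]
[48 51 49 52 50 54 68 81 80 78 83 82 79 79] [128 125 121 125 123 126 105  69  69  69  66  67  64  64  64  66]
[129 129 130 130 130 129 129 129 127 123 129 129 129 129 128 128 128 128
 127 127 126 127 125 127 124 118 126 127 126 127 125 126 125 126 126 126
 125 126 125 124]
[-0.00912625]
[0.01818393]
[0.04174804]
far L [ 0.57940452 -0.10216893] 0.08911984327284198 0.5815545778935837
far R [ 0.49980817 -0.10165473] 0.09039485792444131 0.5019667756069957
near R [0.50541375 0.09202067] -0.10335761050900699 0.5032177030952824
near L [0.58813472 0.11955969] -0.13274898353555067 0.5852987710876743
```

```bash
cat >> h.py <<'E'
YAW=88.7   # wanted heading of tool y (anti-parallel to the holder's x)
def go(xyz,yaw=YAW):
    """shift in tool axes (mm) after turning, and the turn about tool z (deg)"""
    o=status.get_obs(); r=rot(o['tcp_rot']); y=r.apply([0,1,0]); x=np.array([np.sin(np.radians(yaw)),-np.cos(np.radians(yaw)),0])*-1
    a=np.degrees(np.arctan2(y[1],y[0])); v=np.array(xyz)-o['ee_pos']
    ty=np.array([np.cos(np.radians(yaw)),np.sin(np.radians(yaw)),0]); tz=np.array([0,0,-1]); tx=np.cross(ty,tz)
    print('turn z',-(yaw-a),'shift now',r.inv().apply(v)*1000,'shift after turn',1000*np.array([tx@v,ty@v,tz@v]),'tilt',r.apply([0,0,1]))
E
python3 - <<'E'
from h import *
go([.5276,.3435,.08]); 
f=lambda u,v:(320+u/4,145+v/4); g=lambda u,v:(230+u/3.8,190+v/3.8)
print('rail far R',tri(f(236,51),g(732,152)),'far L',tri(f(115,43),g(729,60)),'bar near end L',tri(f(75,288),g(351,84)),'bar near R',tri(f(177,296),g(351,162)))
print('pocket far edge',tri(f(163,98),(401.0,222)))
E
```

```text
turn z -23.955471967196416 shift now [-330.68918148  -63.39042931  141.94132996] shift after turn [-276.34957374 -192.399505    141.89561655] tilt [-8.50960993e-04 -1.39608955e-03 -9.99998663e-01]
rail far R (array([ 0.51069268, -0.10564575,  0.02009662]), np.float64(0.022080073297490406)) far L (array([ 0.58378504, -0.10892065,  0.01739002]), np.float64(0.007847815680761129)) bar near end L (array([0.57746142, 0.15862461, 0.00234443]), np.float64(0.0026829257548803428)) bar near R (array([0.52186623, 0.1597619 , 0.00311063]), np.float64(0.00165655312236873))
pocket far edge (array([ 0.54497387, -0.05209305,  0.00849117]), np.float64(0.002639451440510814))
```

Request:
move_arm(xyz=[[0, 0, 0], [0, 0, 0], [0, 0, 0], [-50, -35, 20], [-50, -35, 20]], turn=[[0, 0, -8], [0, 0, -8], [0, 0, -8], [0, 0, 0], [0, 0, 0]], fingers=[0.68, 0.68, 0.68, 0.68, 0.68], force=8)

```text
clock: 0.72
ee_pos: [0.3523, 0.472, 0.1832]
tcp_rot: [0.0, 0.01, 1.0, 0.0]
wrist_force: [-0.2, -0.1, -0.7]
opening: 0.0596
grip_force: 0.0
```

Request:
move_arm(xyz=[[-50, -35, 20], [-50, -35, 20], [-50, -35, 20], [0, 0, 0], [0, 0, 0]], turn=[[0, 0, 0], [0, 0, 0], [0, 0, 0], [0, 0, 0], [0, 0, 0]], fingers=[0.68, 0.68, 0.68, 0.68, 0.68])

```text
clock: 1.35
ee_pos: [0.4949, 0.3669, 0.1249]
tcp_rot: [-0.001, 0.011, 1.0, -0.0]
wrist_force: [-0.8, 0.1, 0.8]
opening: 0.0597
grip_force: 0.0
```

```bash
python3 -c "
from h import *
go([.5276,.3435,.006])"
```

```text
turn z -0.015448917179512023 shift now [-33.41658564 -22.60558639 118.87809682] shift after turn [-33.23098827 -22.65355172 118.9209849 ] tilt [-1.51668052e-03 -2.93233315e-04 -9.99998807e-01]
```

Request:
move_arm(xyz=[[-33, -22.5, 20], [0, 0, 40], [0, 0, 30], [0, 0, 0], [0, 0, 0]], turn=[[0, 0, 0], [0, 0, 0], [0, 0, 0], [0, 0, 0], [0, 0, 0]], fingers=[0.68, 0.68, 0.68, 0.68, 0.68])

```text
clock: 1.98
ee_pos: [0.5279, 0.3452, 0.0367]
tcp_rot: [0.001, 0.01, 1.0, 0.0]
wrist_force: [0.1, 0.9, 0.7]
opening: 0.0599
grip_force: 0.0
```

```bash
python3 -c "
from h import *
go([.5276,.3435,.006])
im=imaging.grab_frame('side');cv2.imwrite('pics/s2.png',cv2.resize(im[180:330,270:450,::-1],None,fx=3,fy=3))"
```

```text
turn z 0.1358438395923116 shift now [ 0.30555863 -1.6933564  30.67824417] shift after turn [ 0.26224636 -1.67091296 30.67987555] tilt [ 1.29771877e-03  7.25754658e-04 -9.99998895e-01]
```

View pics/s2.png

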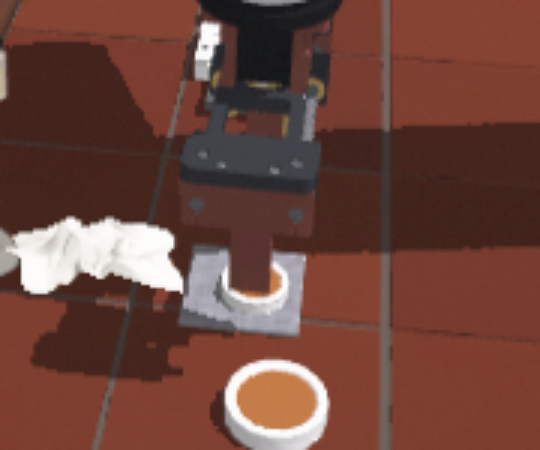

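The picture shows the finger directly in front of the disc (disc at about (255,285) in the crop) and centred on it, with the pad and tissue clear. I'll descend to about z = 7 mm.

Request:
move_arm(xyz=[[0, -1.5, 14], [0, 0, 10], [0, 0, 5], [0, 0, 0]], turn=[[0, 0, 0], [0, 0, 0], [0, 0, 0], [0, 0, 0]], fingers=[0.68, 0.68, 0.68, 0.68])

```text
clock: 2.52
ee_pos: [0.5275, 0.342, 0.0056]
tcp_rot: [-0.001, 0.011, 1.0, -0.0]
wrist_force: [0.1, -0.8, -0.0]
opening: 0.0593
grip_force: 0.0
```

Request:
move_arm(xyz=[[0, 0, 0], [0, 0, 0], [0, 0, 0], [0, 0, 0]], turn=[[0, 0, 0], [0, 0, 0], [0, 0, 0], [0, 0, 0]], fingers=[0.55, 0.4, 0.4, 0.4])

```text
clock: 3.02
ee_pos: [0.5282, 0.3424, 0.0066]
tcp_rot: [0.0, 0.011, 1.0, 0.0]
wrist_force: [-0.5, 0.3, 1.4]
opening: 0.0393
grip_force: 8.0
```

Gripped. I'll lift and carry it to above the bay.

Request:
move_arm(xyz=[[0, 0, -15], [0, 0, -40], [0, -50, 0], [0, -60, 0], [0, -60, 0]], turn=[[0, 0, 0], [0, 0, 0], [0, 0, 0], [0, 0, 0], [0, 0, 0]], fingers=[0.4, 0.4, 0.4, 0.4, 0.4])

```text
clock: 3.65
ee_pos: [0.5245, 0.1711, 0.0626]
tcp_rot: [0.001, 0.01, 1.0, 0.0]
wrist_force: [0.0, -0.9, -0.6]
opening: 0.0394
grip_force: 8.0
```

Request:
move_arm(xyz=[[0, -50, 0], [0, -26, 0], [0, 0, 0], [0, 0, 0]], turn=[[0, 0, 0], [0, 0, 0], [0, 0, 0], [0, 0, 0]], fingers=[0.4, 0.4, 0.4, 0.4])

```text
clock: 4.15
ee_pos: [0.5229, 0.0969, 0.0619]
tcp_rot: [0.0, 0.011, 1.0, 0.0]
wrist_force: [-0.4, 0.7, -0.7]
opening: 0.0397
grip_force: 8.0
```

```bash
python3 -c "
from h import *
go([.5488,.0934,.0165])
im=imaging.grab_frame('side');cv2.imwrite('pics/s3.png',cv2.resize(im[110:260,270:450,::-1],None,fx=3,fy=3))"
```

```text
turn z 0.023940545389834256 shift now [-25.91872728  -2.95255546  45.43104243] shift after turn [-25.95677674  -2.92690731  45.41097422] tilt [ 8.17797410e-04  3.07837030e-04 -9.99999618e-01]
```

View pics/s3.png

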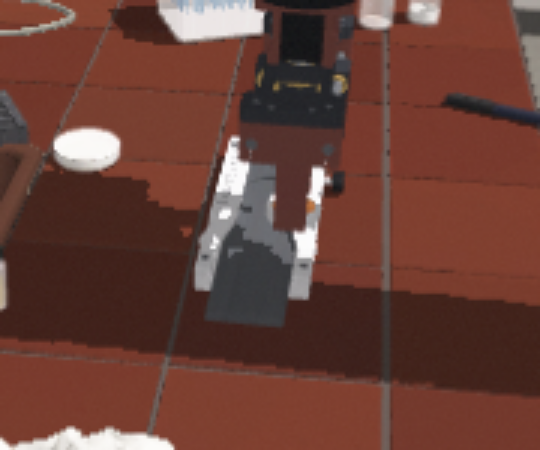

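The disc is over the holder but offset to the right rail by about the computed 26 mm. I'll shift it over and lower it.

Request:
move_arm(xyz=[[-26, -3, 0], [0, 0, 20], [0, 0, 15], [0, 0, 0], [0, 0, 0]], turn=[[0, 0, 0], [0, 0, 0], [0, 0, 0], [0, 0, 0], [0, 0, 0]], fingers=[0.4, 0.4, 0.4, 0.4, 0.4])

```text
clock: 4.82
ee_pos: [0.5483, 0.0932, 0.0264]
tcp_rot: [-0.0, 0.011, 1.0, -0.0]
wrist_force: [-1.0, 0.6, -0.3]
opening: 0.0396
grip_force: 8.0
```

```bash
python3 -c "
from h import *
go([.5488,.0934,.0165])
im=imaging.grab_frame('side');cv2.imwrite('pics/s4.png',cv2.resize(im[140:240,310:410,::-1],None,fx=5,fy=5))"
```

```text
turn z 0.07922730818347645 shift now [-0.53740383  0.19155661  9.94536407] shift after turn [-0.53363477  0.19149031  9.9455683 ] tilt [-3.54043483e-04 -7.33525311e-05 -9.99999935e-01]
```

View pics/s4.png

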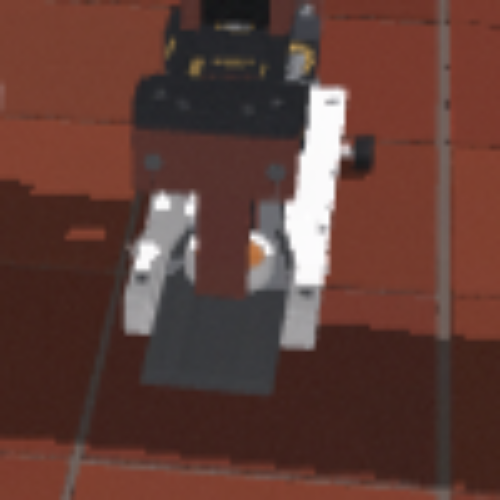

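The finger and disc (crop about (225,250)) are centred between the bay rails. I'll lower gently.

Request:
move_arm(xyz=[[0, 0, 5], [0, 0, 3], [0, 0, 1], [0, 0, 0]], turn=[[0, 0, 0], [0, 0, 0], [0, 0, 0], [0, 0, 0]], fingers=[0.4, 0.4, 0.4, 0.4])

```text
clock: 5.38
ee_pos: [0.5484, 0.0927, 0.0172]
tcp_rot: [-0.0, 0.011, 1.0, -0.0]
wrist_force: [0.4, -0.3, -1.2]
opening: 0.0395
grip_force: 8.0
```

Request:
move_arm(xyz=[[0, 0, 1], [0, 0, 0], [0, 0, 0]], turn=[[0, 0, 0], [0, 0, 0], [0, 0, 0]], fingers=[0.4, 0.4, 0.4])

```text
clock: 5.75
ee_pos: [0.5486, 0.0927, 0.0165]
tcp_rot: [0.0, 0.011, 1.0, -0.0]
wrist_force: [-0.4, -0.7, 3.6]
opening: 0.0395
grip_force: 8.0
```

Contact with the bar is felt (3.6 N). I'll open slightly, with the fingers straddling the disc, and slide it along.

Request:
move_arm(xyz=[[0, 0, 0], [0, 0, 0], [0, 0, -0.5], [0, -3, 0], [0, -5, 0]], turn=[[0, 0, 0], [0, 0, 0], [0, 0, 0], [0, 0, 0], [0, 0, 0]], fingers=[0.52, 0.52, 0.52, 0.52, 0.52])

```text
clock: 6.38
ee_pos: [0.5482, 0.0846, 0.0168]
tcp_rot: [-0.0, 0.011, 1.0, -0.0]
wrist_force: [0.4, 0.3, 0.6]
opening: 0.0459
grip_force: 0.1
```

Request:
move_arm(xyz=[[0, -6, 0], [0, -6, 0], [0, -6, 0], [0, -6, 0], [0, 0, 0]], turn=[[0, 0, 0], [0, 0, 0], [0, 0, 0], [0, 0, 0], [0, 0, 0]], fingers=[0.52, 0.52, 0.52, 0.52, 0.52])

```text
clock: 7.0
ee_pos: [0.5478, 0.0603, 0.0169]
tcp_rot: [-0.0, 0.011, 1.0, -0.0]
wrist_force: [0.6, 0.1, -1.2]
opening: 0.0455
grip_force: 0.0
```

```bash
python3 -c "
from h import *
go([.546,-.0273,.0165])
im=imaging.grab_frame('side');cv2.imwrite('pics/s5.png',cv2.resize(im[140:240,310:410,::-1],None,fx=5,fy=5))"
```

```text
turn z 0.008519733024755283 shift now [ -0.171743   -87.59431322   0.37549938] shift after turn [ -0.18476383 -87.59434774   0.36098519] tilt [-1.49790544e-05 -1.65424328e-04 -9.99999986e-01]
```

View pics/s5.png

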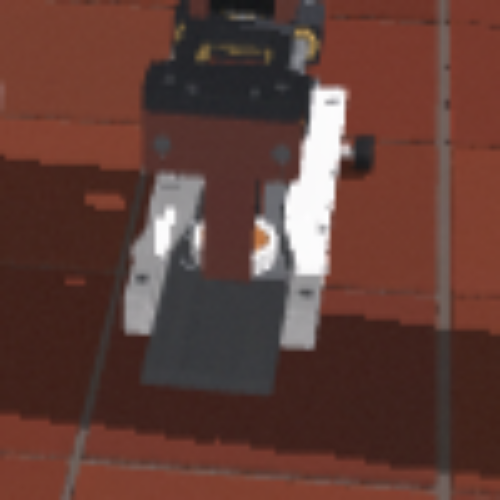

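The disc moves with the fingers, lying flat at about (235,240) and entering the taper. I'll continue in small steps.

Request:
move_arm(xyz=[[0, -4, 0], [0, -4, 0], [0, -4, 0], [0, -3, 0]], turn=[[0, 0, 0], [0, 0, 0], [0, 0, 0], [0, 0, 0]], fingers=[0.52, 0.52, 0.52, 0.52])

```text
clock: 7.55
ee_pos: [0.5475, 0.0455, 0.0169]
tcp_rot: [0.0, 0.011, 1.0, -0.0]
wrist_force: [-0.5, -0.0, 0.7]
opening: 0.0456
grip_force: 0.2
```

Request:
move_arm(xyz=[[0, -3, 0], [0, -3, 0], [0, -3, 0], [0, -3, 0]], turn=[[0, 0, 0], [0, 0, 0], [0, 0, 0], [0, 0, 0]], fingers=[0.52, 0.52, 0.52, 0.52])

```text
clock: 8.05
ee_pos: [0.5472, 0.0336, 0.0168]
tcp_rot: [-0.0, 0.011, 1.0, -0.0]
wrist_force: [-0.2, 0.5, 0.5]
opening: 0.0454
grip_force: 0.3
```

Request:
move_arm(xyz=[[0, -4, 0], [0, -4, 0], [0, -4, 0], [0, -4, 0]], turn=[[0, 0, 0], [0, 0, 0], [0, 0, 0], [0, 0, 0]], fingers=[0.52, 0.52, 0.52, 0.52])

```text
clock: 8.55
ee_pos: [0.5468, 0.0175, 0.0168]
tcp_rot: [-0.0, 0.011, 1.0, -0.0]
wrist_force: [0.3, -1.0, 0.5]
opening: 0.0456
grip_force: 0.3
```

Request:
move_arm(xyz=[[0, -4, 0], [0, -4, 0], [0, -4, 0], [0, -3, 0]], turn=[[0, 0, 0], [0, 0, 0], [0, 0, 0], [0, 0, 0]], fingers=[0.52, 0.52, 0.52, 0.52])

```text
clock: 9.05
ee_pos: [0.5465, 0.0025, 0.0168]
tcp_rot: [-0.0, 0.011, 1.0, -0.0]
wrist_force: [0.2, 0.7, -1.0]
opening: 0.0456
grip_force: 0.3
```

Request:
move_arm(xyz=[[0, -2, 0], [0, -2, 0], [0, -2, 0], [0, -2, 0]], turn=[[0, 0, 0], [0, 0, 0], [0, 0, 0], [0, 0, 0]], fingers=[0.52, 0.52, 0.52, 0.52])

```text
clock: 9.55
ee_pos: [0.5463, -0.0053, 0.0168]
tcp_rot: [-0.0, 0.011, 1.0, -0.0]
wrist_force: [0.5, 0.1, 0.5]
opening: 0.0455
grip_force: 0.3
```

Request:
move_arm(xyz=[[0, -2, 0], [0, -2, 0], [0, -2, 0], [0, -2, 0]], turn=[[0, 0, 0], [0, 0, 0], [0, 0, 0], [0, 0, 0]], fingers=[0.52, 0.52, 0.52, 0.52])

```text
clock: 10.05
ee_pos: [0.5462, -0.0133, 0.0168]
tcp_rot: [-0.0, 0.011, 1.0, -0.0]
wrist_force: [-0.4, 0.4, 0.5]
opening: 0.0455
grip_force: 0.3
```

Request:
move_arm(xyz=[[0, -2, 0], [0, -2, 0], [0, -1, 0]], turn=[[0, 0, 0], [0, 0, 0], [0, 0, 0]], fingers=[0.52, 0.52, 0.52])

```text
clock: 10.42
ee_pos: [0.546, -0.0183, 0.0168]
tcp_rot: [-0.0, 0.011, 1.0, -0.0]
wrist_force: [0.3, 1.4, -0.3]
opening: 0.0459
grip_force: 0.3
```

Request:
move_arm(xyz=[[0, -1, 0], [0, -1, 0], [0, -1, 0]], turn=[[0, 0, 0], [0, 0, 0], [0, 0, 0]], fingers=[0.52, 0.52, 0.52])

```text
clock: 10.8
ee_pos: [0.546, -0.0212, 0.0168]
tcp_rot: [-0.0, 0.011, 1.0, -0.0]
wrist_force: [0.1, 0.1, 0.7]
opening: 0.0454
grip_force: 0.3
```

Request:
move_arm(xyz=[[0, -1, 0], [0, -1, 0]], turn=[[0, 0, 0], [0, 0, 0]], fingers=[0.52, 0.52])

```text
clock: 11.05
ee_pos: [0.5459, -0.0232, 0.0168]
tcp_rot: [-0.0, 0.011, 1.0, -0.0]
wrist_force: [0.0, 1.9, 0.6]
opening: 0.0456
grip_force: 0.3
```

Request:
move_arm(xyz=[[0, -1, 0], [0, -1, 0]], turn=[[0, 0, 0], [0, 0, 0]], fingers=[0.52, 0.52])

```text
clock: 11.3
ee_pos: [0.5459, -0.0252, 0.0169]
tcp_rot: [-0.0, 0.011, 1.0, -0.0]
wrist_force: [-0.1, 1.9, 0.6]
opening: 0.0458
grip_force: 0.4
```

Request:
move_arm(xyz=[[0, -1, 0], [0, -0.5, 0]], turn=[[0, 0, 0], [0, 0, 0]], fingers=[0.52, 0.52])

```text
clock: 11.55
ee_pos: [0.5458, -0.0268, 0.0168]
tcp_rot: [-0.0, 0.011, 1.0, -0.0]
wrist_force: [-0.1, -0.2, 0.4]
opening: 0.0459
grip_force: 0.1
```

Request:
move_arm(xyz=[[0, -0.5, 0], [0, -0.5, 0]], turn=[[0, 0, 0], [0, 0, 0]], fingers=[0.52, 0.52])

```text
clock: 11.8
ee_pos: [0.5458, -0.0277, 0.0168]
tcp_rot: [-0.0, 0.011, 1.0, -0.0]
wrist_force: [0.6, 0.3, -0.5]
opening: 0.0457
grip_force: 0.1
```

Request:
move_arm(xyz=[[0, -0.5, 0], [0, 0, 0]], turn=[[0, 0, 0], [0, 0, 0]], fingers=[0.52, 0.52])

```text
clock: 12.05
ee_pos: [0.5458, -0.0282, 0.0168]
tcp_rot: [-0.0, 0.011, 1.0, -0.0]
wrist_force: [0.0, 0.6, 0.1]
opening: 0.0456
grip_force: 0.0
```

Request:
move_arm(xyz=[[0, -0.5, 0], [0, -0.5, 0]], turn=[[0, 0, 0], [0, 0, 0]], fingers=[0.52, 0.52])

```text
clock: 12.3
ee_pos: [0.5458, -0.0292, 0.0169]
tcp_rot: [-0.0, 0.011, 1.0, -0.0]
wrist_force: [-0.6, -0.6, -0.0]
opening: 0.0459
grip_force: 0.0
```

Request:
move_arm(xyz=[[0, -0.5, 0], [0, -0.3, 0]], turn=[[0, 0, 0], [0, 0, 0]], fingers=[0.52, 0.52])

```text
clock: 12.55
ee_pos: [0.5458, -0.03, 0.0169]
tcp_rot: [0.0, 0.011, 1.0, -0.0]
wrist_force: [-0.3, 0.5, -0.4]
opening: 0.0456
grip_force: 0.2
```

Request:
move_arm(xyz=[[0, -0.5, 0], [0, -0.3, 0]], turn=[[0, 0, 0], [0, 0, 0]], fingers=[0.52, 0.52])

```text
clock: 12.8
ee_pos: [0.5458, -0.0308, 0.0169]
tcp_rot: [-0.0, 0.011, 1.0, -0.0]
wrist_force: [0.5, 0.3, -0.1]
opening: 0.0451
grip_force: 0.2
```

Request:
move_arm(xyz=[[0, -0.4, 0], [0, 0, 0]], turn=[[0, 0, 0], [0, 0, 0]], fingers=[0.52, 0.52])

```text
clock: 13.05
ee_pos: [0.5457, -0.0312, 0.0168]
tcp_rot: [-0.0, 0.011, 1.0, -0.0]
wrist_force: [0.8, 0.9, 1.1]
opening: 0.0455
grip_force: 0.1
```

Request:
move_arm(xyz=[[0, -0.5, 0], [0, -0.5, 0]], turn=[[0, 0, 0], [0, 0, 0]], fingers=[0.52, 0.52])

```text
clock: 13.3
ee_pos: [0.5459, -0.0319, 0.0169]
tcp_rot: [0.0, 0.011, 1.0, 0.0]
wrist_force: [1.9, 3.3, 1.0]
opening: 0.0458
grip_force: 1.7
```

```bash
python3 -c "
from h import *
go([.546,-.0300,.0165])
im=imaging.grab_frame('side');a=cv2.resize(im[140:200,330:400,::-1],None,fx=7,fy=7,interpolation=2)
im=imaging.grab_frame('top');b=cv2.resize(im[190:250,350:420,::-1],None,fx=7,fy=7,interpolation=2)
cv2.imwrite('pics/s6.png',cv2.resize(np.hstack([a,b]),(800,343)))"
```

```text
turn z 0.025656436278296724 shift now [-0.0749432   1.8726264   0.37252418] shift after turn [-0.07419676  1.87283219  0.37163797] tilt [ 2.57724770e-04  4.57695630e-04 -9.99999862e-01]
```

View pics/s6.png

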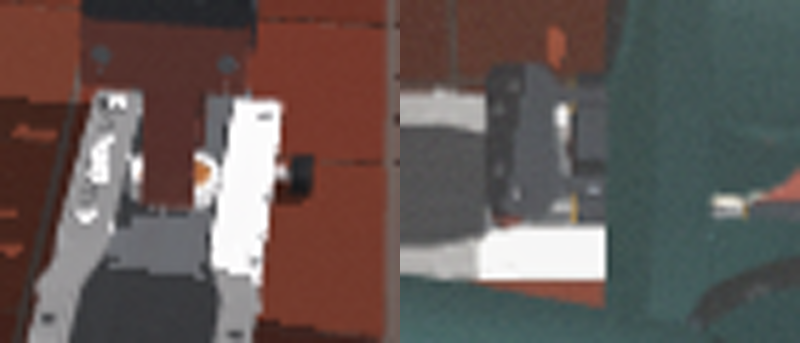

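The disc is under the gripper, and the top view is blocked. The push force has now risen to 3.3 N, so one more small step should confirm the stop.

Request:
move_arm(xyz=[[0, -0.4, 0], [0, 0, 0]], turn=[[0, 0, 0], [0, 0, 0]], fingers=[0.52, 0.52])

```text
clock: 13.65
ee_pos: [0.546, -0.0321, 0.0169]
tcp_rot: [0.0, 0.011, 1.0, 0.0]
wrist_force: [1.8, 6.3, 0.4]
opening: 0.0459
grip_force: 2.6
```

It has stopped dead. I'll back off to release, then lift clear.

Request:
move_arm(xyz=[[0, 1.5, 0], [0, 2, 0], [0, 0, 0], [0, 0, -5], [0, 0, -15]], turn=[[0, 0, 0], [0, 0, 0], [0, 0, 0], [0, 0, 0], [0, 0, 0]], fingers=[0.52, 0.52, 0.52, 0.52, 0.52])

```text
clock: 14.28
ee_pos: [0.5451, -0.0291, 0.037]
tcp_rot: [-0.001, 0.011, 1.0, 0.0]
wrist_force: [0.3, 0.6, 0.8]
opening: 0.0459
grip_force: 0.0
```

Request:
move_arm(xyz=[[0, 0, -40], [0, 0, -40], [0, 50, -40], [0, 60, 0], [0, 60, 0]], turn=[[0, 0, 0], [0, 0, 0], [0, 0, 0], [0, 0, 0], [0, 0, 0]], fingers=[0.52, 0.52, 0.52, 0.52, 0.52])

```text
clock: 14.9
ee_pos: [0.5502, 0.1411, 0.1581]
tcp_rot: [0.002, 0.011, 1.0, 0.0]
wrist_force: [1.0, 0.1, 0.1]
opening: 0.0455
grip_force: 0.0
```

Request:
move_arm(xyz=[[0, 60, 0], [0, 60, 0], [0, 60, 0], [0, 0, 0], [0, 0, 0]], turn=[[0, 0, 0], [0, 0, 0], [0, 0, 0], [0, 0, 0], [0, 0, 0]], fingers=[0.52, 0.52, 0.52, 0.52, 0.52])

```text
clock: 15.52
ee_pos: [0.5532, 0.3192, 0.1564]
tcp_rot: [0.0, 0.011, 1.0, -0.0]
wrist_force: [0.3, 0.6, -0.0]
opening: 0.046
grip_force: 0.0
```

```bash
python3 -c "
from h import *
s=imaging.grab_frame('side');t=imaging.grab_frame('top')
S=amber('side',s,(335,140,390,220));T=amber('top',t,(350,205,425,240));print(S,T)
if S and T: print(tri(S[0][0],T[0][0]))
a=cv2.resize(s[140:210,330:400,::-1],(400,400),interpolation=2);b=cv2.resize(t[187:257,355:425,::-1],(400,400),interpolation=2)
cv2.imwrite('pics/s7.png',np.hstack([a,b]))"
```

```text
[] [(array([393.41558442, 221.84415584]), np.int32(77))]
```

View pics/s7.png

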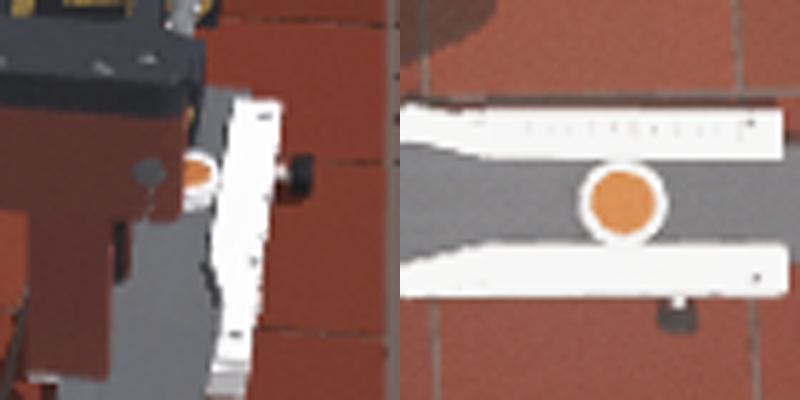

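The top view shows the disc at (393.4, 221.8), matching the pocket centre at 393. The arm hides it in the side view, so I'll move aside to check the height.

Request:
move_arm(xyz=[[40, 0, -40], [40, 0, -40], [40, 0, -20], [0, 0, 0]], turn=[[0, 0, 0], [0, 0, 0], [0, 0, 0], [0, 0, 0]], fingers=[0.52, 0.52, 0.52, 0.52])

```text
clock: 16.12
ee_pos: [0.4321, 0.3212, 0.258]
tcp_rot: [0.001, 0.011, 1.0, 0.001]
wrist_force: [1.1, 0.2, 0.5]
opening: 0.0455
grip_force: 0.0
```

```bash
python3 -c "
from h import *
s=imaging.grab_frame('side');t=imaging.grab_frame('top')
S=amber('side',s,(335,140,390,220));T=amber('top',t,(350,205,425,240));print(S,T)
if S and T: print(tri(S[0][0],T[0][0]))
a=cv2.resize(s[140:210,330:400,::-1],(600,600),interpolation=2)
cv2.imwrite('pics/s8.png',a)"
```

```text
[(array([360.12820513, 169.53846154]), np.int32(39))] [(array([393.38554217, 221.73493976]), np.int32(83))]
(array([ 0.5449156 , -0.03013084,  0.01997213]), np.float64(0.0014559315681436599))
```

View pics/s8.png

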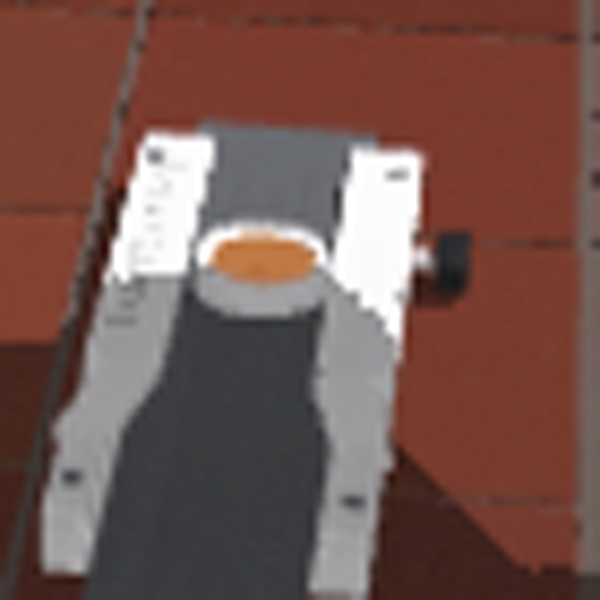

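The disc sits at the pocket's place, and it stopped dead under the push. The height reading is ambiguous at pixel resolution, so I'll verify with a gentle touch on the ring with narrowed fingers (top at 21 mm means home, 24 mm means not).

Request:
move_arm(xyz=[[-40, -60, 0], [-40, -60, 0], [-30, -60, 20], [0, -60, 30], [0, -60, 30]], turn=[[0, 0, 0], [0, 0, 0], [0, 0, 0], [0, 0, 0], [0, 0, 0]], fingers=[0.3, 0.3, 0.3, 0.3, 0.3])

```text
clock: 16.85
ee_pos: [0.5245, 0.0476, 0.1803]
tcp_rot: [-0.0, 0.012, 1.0, -0.0]
wrist_force: [0.9, -0.9, 0.0]
opening: 0.0267
grip_force: 0.0
```

Request:
move_arm(xyz=[[0, -30, 30], [0, -20, 30], [0, 0, 30], [0, 0, 0], [0, 0, 0]], turn=[[0, 0, 0], [0, 0, 0], [0, 0, 0], [0, 0, 0], [0, 0, 0]], fingers=[0.3, 0.3, 0.3, 0.3, 0.3])

```text
clock: 17.48
ee_pos: [0.5232, 0.0003, 0.0923]
tcp_rot: [-0.0, 0.011, 1.0, -0.0]
wrist_force: [0.4, 0.1, -0.5]
opening: 0.0265
grip_force: 0.0
```

```bash
python3 -c "
from h import *
go([.5457,-.031,.030])"
```

```text
turn z 0.011044773782174389 shift now [-23.21299215 -30.79203485  62.26820996] shift after turn [-23.21338379 -30.79879174  62.26472217] tilt [-9.30963886e-05 -1.78319543e-04 -9.99999980e-01]
```

Request:
move_arm(xyz=[[-23, -31, 20], [0, 0, 30], [0, 0, 12], [0, 0, 0], [0, 0, 0]], turn=[[0, 0, 0], [0, 0, 0], [0, 0, 0], [0, 0, 0], [0, 0, 0]], fingers=[0.3, 0.3, 0.3, 0.3, 0.3])

```text
clock: 18.1
ee_pos: [0.5456, -0.0304, 0.0312]
tcp_rot: [0.001, 0.011, 1.0, -0.0]
wrist_force: [-0.0, -0.4, -0.2]
opening: 0.0263
grip_force: 0.0
```

Request:
move_arm(xyz=[[0, 0, 2], [0, 0, 1.5], [0, 0, 0]], turn=[[0, 0, 0], [0, 0, 0], [0, 0, 0]], fingers=[0.3, 0.3, 0.3])

```text
clock: 18.48
ee_pos: [0.5449, -0.0306, 0.0267]
tcp_rot: [0.0, 0.011, 1.0, -0.0]
wrist_force: [-0.5, -0.1, 0.9]
opening: 0.0266
grip_force: 0.0
```

Request:
move_arm(xyz=[[0, 0, 1], [0, 0, 1], [0, 0, 0.5], [0, 0, 0]], turn=[[0, 0, 0], [0, 0, 0], [0, 0, 0], [0, 0, 0]], fingers=[0.3, 0.3, 0.3, 0.3])

```text
clock: 18.98
ee_pos: [0.5448, -0.0306, 0.024]
tcp_rot: [-0.0, 0.011, 1.0, -0.0]
wrist_force: [-0.1, -0.1, 0.6]
opening: 0.0263
grip_force: 0.0
```

Request:
move_arm(xyz=[[0, 0, 0.6], [0, 0, 0]], turn=[[0, 0, 0], [0, 0, 0]], fingers=[0.3, 0.3])

```text
clock: 19.23
ee_pos: [0.5448, -0.0307, 0.0235]
tcp_rot: [-0.0, 0.011, 1.0, -0.0]
wrist_force: [0.2, 1.0, -0.4]
opening: 0.0262
grip_force: 0.0
```

Request:
move_arm(xyz=[[0, 0, 0.5], [0, 0, 0.5], [0, 0, 0]], turn=[[0, 0, 0], [0, 0, 0], [0, 0, 0]], fingers=[0.3, 0.3, 0.3])

```text
clock: 19.6
ee_pos: [0.5448, -0.0306, 0.0225]
tcp_rot: [-0.0, 0.011, 1.0, -0.0]
wrist_force: [0.4, 0.3, -0.3]
opening: 0.0265
grip_force: 0.0
```

Request:
move_arm(xyz=[[0, 0, 0.5], [0, 0, 0]], turn=[[0, 0, 0], [0, 0, 0]], fingers=[0.3, 0.3])

```text
clock: 19.85
ee_pos: [0.5449, -0.0306, 0.022]
tcp_rot: [-0.0, 0.011, 1.0, -0.0]
wrist_force: [-0.3, 0.3, 0.4]
opening: 0.0265
grip_force: 0.0
```

Request:
move_arm(xyz=[[0, 0, 0.5], [0, 0, 0.4], [0, 0, 0]], turn=[[0, 0, 0], [0, 0, 0], [0, 0, 0]], fingers=[0.3, 0.3, 0.3])

```text
clock: 20.23
ee_pos: [0.5449, -0.0306, 0.0214]
tcp_rot: [0.0, 0.011, 1.0, -0.0]
wrist_force: [-0.5, -0.7, 4.0]
opening: 0.0263
grip_force: 2.0
```

Contact at z = 21.4 mm, with both fingers resting on the ring, so the disc is fully home and level. I'll retreat and hand in.

Request:
move_arm(xyz=[[0, 0, -5], [0, 0, -40], [0, 0, -50], [0, 0, -50], [0, 0, 0]], turn=[[0, 0, 0], [0, 0, 0], [0, 0, 0], [0, 0, 0], [0, 0, 0]], fingers=[0.3, 0.3, 0.3, 0.3, 0.3])

```text
clock: 20.85
ee_pos: [0.548, -0.0311, 0.1704]
tcp_rot: [0.004, 0.011, 1.0, -0.001]
wrist_force: [-0.2, 0.4, -0.3]
opening: 0.0268
grip_force: 0.0
```

```bash
python3 -c "
from h import *
from workcell import arm
print(amber('side',imaging.grab_frame('side'),(335,140,390,220)))
print(arm.finish_job())"
```

```text
[(array([360. , 169.5]), np.int32(38))]
the job is handed in; nothing more can be done
None
```

The filter disc was slid along the channel and is home and level in the pocket (ring top felt at 21.4 mm, highest push reading 6.3 N); the arm was clear and the job was handed in at about 21 s.

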